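Open the child-proof head-cleaner bottle on its pull-out tray

TASK

Pull the head-cleaner tray all the way out from under the bench riser, then press the bottle's child-proof cap down, turn it anticlockwise while it is held down, and lift it off. Finish still holding the cap: upright, still and clear of the bottle, about 5 cm straight above the open mouth, with the bottle left standing in its well, the tray left out and the parts lying around not disturbed.

Things in the scene. Friction and masses are not known exactly. Their poses are not given: they have to be found in the camera images.
- riser: Grey steel bench riser, fixed: a shelf 490 mm wide, 200 mm deep, underside 145 mm and top 157 mm above the bench, on two side panels. Origin: on the bench under the middle of the stowed bottle; x points away from the open front, y along the shelf. The shelf spans x -30 to +170 mm; small things on it stand up to 65 mm high, at x over +80 mm.
- tray (a joint): How far the aluminium bottle tray has been pulled out along the riser's -x, in m: 0 stowed, 0.15 fully out at its stop. It runs on slides with about 4 N of friction and stays where it is left. The tray is 92 mm wide, its floor 6 mm above the bench.
- handle (a point): Middle of the tray's bar handle: a round steel bar 10 mm thick, running 72 mm along the riser's y on two end legs, its axis 42 mm above the bench and 105 mm in front (-x) of the bottle's centre. Free space below it down to the tray floor, and 65 mm free between it and the well. Axes as the riser's.
- well (a point): Centre of the floor of the square well on the tray in which the bottle stands: 56.5 mm square inside, walls 2.5 mm thick and 26 mm high. Axes as the riser's.
- bottle: White plastic solvent bottle, loose but kept from turning by the square well; 0.14 to 0.26 kg as filled. Origin: centre of its underside, z up. Body 54 mm square and 66 mm high, then a sloping shoulder to 79 mm, then a round neck 25 mm in diameter (36 mm over its three locking lugs) up to the mouth at 100 mm.
- mouth (a point): Centre of the bottle's mouth rim, 100 mm above the bottle's underside.
- cap: Black ribbed push-and-turn cap, round, 44 mm in diameter and 26 mm high, about 42 g with the spring seal inside it. Origin: centre of its lower edge; z up along its axis. Closed, its lower edge is 86 mm and its top 112 mm above the bottle's underside, and its x axis lies along the bottle's. Locked, it cannot be pulled off: the bottle would come up with it.
- cap_top (a point): Centre of the cap's top. The seal's spring pushes the cap up: 5 N closed, 13 N pressed fully down by 6 mm. Three inner lugs let it turn only when pressed down more than 4 mm (aim at 5.5 mm), and only anticlockwise seen from above. From 0.6 rad to a stop at 1.5 rad (aim at 1.05) the lugs stand in gaps of the neck's lugs and the cap lifts straight off.
- frame: Bystander: matte black deck transport frame lying on the bench, 150 x 105 mm, 25 mm high. Origin: centre of its underside.
- cone: Bystander: ribbed rubber belt-stretching cone standing on the bench, 64 mm in diameter at its foot, 88 mm high. Origin: centre of its underside.
- post0: Bystander: chrome tape guide post standing on the bench, 20 mm in diameter at its foot, 34 mm high. Origin: centre of its underside.
- post1: Bystander: a second chrome tape guide post, the same.
Mind the look-alikes: they are no part of the job. What is shaped like the bottle but green is not meant.

How it is judged (in metres and radians):
On the way, in this order (a step that is already met when the one before it is completed fails the run):
1. the tray is pulled all the way out (within 12 mm of its stop) with the cap still locked (value of joint tray above 0.138 m and angle between the x axis of cap and the x axis of bottle, either way round below 0.2 rad), for 0.1 s.
2. the cap is pressed down on the bottle by at least 3.5 mm, not yet turned (z of cap in the frame of bottle below 0.0825 m and angle between the x axis of cap and the x axis of bottle, either way round below 0.15 rad), for 0.05 s.
3. the cap is turned past the locking teeth while still down on the neck (angle between the x axis of cap and the x axis of bottle, either way round above 0.5 rad and z of cap in the frame of bottle below 0.094 m and horizontal distance between cap and bottle below 0.005 m), for 0.05 s.
At the end, for the whole second after the job is handed in: Fingers hold the cap at rest, upright (0.2 rad), its lower edge 20 to 100 mm above the mouth and within 25 mm of its axis, touching neither bottle nor riser; bottle at rest in its well (within 6 mm, tilt under 0.08 rad); tray within 20 mm of its stop (z of cap in the frame of mouth between 0.02 and 0.1 m and horizontal distance between cap and mouth below 0.025 m and angle between cap's own z axis and vertical below 0.2 rad and linear speed of each of cap, bottle below 0.02 m/s and contact force between cap and the fingers above 1 N and contact force between cap and bottle below 0.1 N and contact force between cap and riser below 0.1 N and distance between bottle and well below 0.006 m and angle between bottle's own z axis and vertical below 0.08 rad and value of joint tray above 0.13 m); the arm keeps its last pose, push and grip.
It fails at once if the bottle is lifted or pushed out of its place in the well by more than 12 mm (distance between bottle and well above 0.012 m).
It fails at once if the transport frame is disturbed (moved more than 15 mm) (distance of frame from where it was at the start of the episode above 0.015 m).
It fails at once if the cone is disturbed (moved more than 15 mm) (distance of cone from where it was at the start of the episode above 0.015 m).
It fails at once if a guide post is disturbed (moved more than 15 mm) (distance of any of post0, post1 from where it was at the start of the episode above 0.015 m).
It also fails if it takes over 48 s, if anything falls off the work surface, if the arm or the gripper's body presses on something with over 40 N, if the wrist force passes 120 N, or if a joint passes its speed limit or range.

ROBOT

A 6-joint arm with a two-finger parallel gripper is mounted at the origin on the work surface. World frame = base frame: x ahead of the robot, y to its left, z up, the work surface at z = 0. Lengths are in m, angles in degrees, forces in N, time in s.
With the tool pointing down it reaches from about 0.25 to 0.8 m from the base axis. Payload 3.9 kg.
Tool frame: the origin (TCP) lies midway between the tips of the shut fingers; the grasp point (between the pads) lies 19 mm behind it (hold_point_z is the distance from the TCP to the grasp point, in m); z points along the fingers, y is the line along which they close (so a half turn about z gives the same grasp; the last joint's range is limited). The gripper opens to 85 mm and grips with 20 to 120 N. Pads are 22 mm wide; open, the fingers measure 114 mm over their backs; the gripper's body (76 mm by 85 mm) begins 54 mm behind the grasp point. The pads swing forward as they close: fully open they stand 13 mm farther back than shut.
Start: joints at [70.474, 14.897, -7.913, 67.191, 0, 90], TCP at [0.175, 0.495, 0.231] pointing down, gripper open.
Joint ranges: [-159.42, 159.42], [-47.68, 98.78], [-73.54, 78.23], [-108.79, 121.32], [-90, 84.71], [-180, 180]. Speed limits (degrees/s): [147.25, 147.25, 180, 180, 180, 180].

INTERFACE

Orientations are given as a 3x3 rotation matrix whose columns are the frame's x, y, z axes.
In Python, from plant import read_state, get_image, camera_params, finish_job, hold_point_z gives the robot as it stands.
- The arm moves only by the tool advance, called by a JSON object that holds its "op" and its "data". Schema: {"type":"object","properties":{"segments":{"type":"array","items":{"type":"array","items":{"type":"array","items":{"type":"number"},"minItems":6,"maxItems":6},"minItems":1,"maxItems":20},"minItems":1,"maxItems":1},"jaw":{"type":"number"},"force":{"type":"number"},"only":{"type":"string"},"quiet":{"type":"boolean"},"lines":{"type":"string"}},"required":["segments"],"additionalProperties":false}. segments is a list that holds a single list of rows (three levels of brackets), with 1 to 20 rows, each of 6 numbers: dx, dy, dz in a scale on which 1.0 is 0.8 m, then a rotation vector rx, ry, rz in normalised numbers (1 is 180 degrees); each row is the pose to reach, as a shift and turn from the pose commanded when the call began, along the tool's axes at that moment; what a row does not reach only later rows make up. A row lasts 1/8 s, in which the tool goes at most 0.0625 m and 10.7 degrees, less where a joint would pass 70% of its speed; a pose out of reach is approached as far as the arm can. jaw is the finger opening in m, set as the call begins (left out keeps the last). The fingers move at their own pace and stop on an object; force is the grip in N (left out, the last holds). Time passes only in rows, so rows that do not move let the fingers close. The tool returns the time, the measured TCP pose, the force, the opening and the grip force at its end. only (a regular expression) keeps the lines of the reply that match it, lines (a string "A,B") keeps lines A to B, and quiet returns only ok. Input that does not fit is refused with a message, and nothing moves.
- read_state(): the state, without advancing time (a new reading comes with each control period).
- get_image(name): name is "side" or "top" or "wrist"; returns the picture (400x640x3 uint8, blue, green, red); there is no depth.
- camera_params(name): a dict with "fx", "fy", "cx", "cy" (pixels), "xyz" and "rotation" of the camera in the world. Camera axes: x right, y up, looking along -z (the intrinsics and any distortion apply to the point x, -y, -z); pixel columns grow to the right and rows downward; lengths in m; the calibration is good to about 2 mm. The wrist camera is an equidistant fisheye: a pixel r from the principal point sees the ray r / f radians off the axis. A picture is of the moment at which its call begins: read the wrist's pose just before it. camera_params takes no time and is no camera call; for the wrist camera it gives the pose at the moment of the call.
- finish_job(): hands the job in; it is judged then, once.
The state is a dict: "time": time; "q": joint angles; "dq": joint speeds; "joint_torque": joint torques, N m; "position": TCP position; "tool_rot": TCP orientation; "wrist_force": force on the tool from outside, world axes, zero at the start; "ft_torque": the same for the moment, N m; "grip_width": finger opening in m; "finger_force": force on a finger pad.
Only numpy, scipy, OpenCV 4.12 (cv2) and the standard library are available. Lean on these libraries where they do the work, as an engineer would, in place of code of your own. Each camera call takes 0.05 s, during which the arm holds its last target. There are 200 camera calls.

## Working session

There is one attempt and no reset: what is moved stays moved. The work goes in short steps, Python scripts to look and compute and a tool call to move; the robot and the scene stay as the last step left them, time stands still between calls to the robot, and variables do not carry over. Pictures are saved under pics/ and viewed, at most 10 in all, crops included, and the job is handed in when it is done.

```bash
ls; mkdir -p pics; python3 - <<'E'
from plant import *
import cv2,json
s=read_state();print(s['position'],s['tool_rot'],s['time'],hold_point_z)
for n in("side","top"):
    cv2.imwrite(f'pics/{n}0.png',get_image(n));print(n,camera_params(n))
print(camera_params("wrist"));cv2.imwrite('pics/wrist0.png',get_image("wrist"))
E
```

```text
pics
[0.17522419 0.49413882 0.23045291] [[-9.42494352e-01  3.34221339e-01 -7.02114299e-04]
 [ 3.34222075e-01  9.42492463e-01 -1.88714640e-03]
 [ 3.10128393e-05 -2.01328692e-03 -9.99997973e-01]] 0.0 0.0187
side {'fx': 404.10816918223753, 'fy': 404.10816918223753, 'cx': 315.6226178056538, 'cy': 200.5395922891556, 'xyz': array([ 0.07219483, -0.89227312,  0.68989079]), 'rotation': array([[ 0.87000466,  0.27012477, -0.41246151],
       [-0.49256529,  0.43935301, -0.75123123],
       [-0.02170996,  0.8567389 ,  0.51529325]])}
top {'fx': 361.9163509886554, 'fy': 361.9163509886554, 'cx': 324.2354017340448, 'cy': 200.63710444504625, 'xyz': array([ 0.36770759, -0.02637257,  1.15530183]), 'rotation': array([[ 0.02223073,  0.98568109, -0.16714838],
       [-0.99971994,  0.02056024, -0.01171812],
       [-0.00811372,  0.16736207,  0.98586211]])}
{'fx': 309.70691628693146, 'fy': 309.70691628693146, 'cx': 317.4391965416056, 'cy': 201.8340464309832, 'xyz': array([0.10049314, 0.51982905, 0.37333076]), 'rotation': array([[ 3.35018713e-01, -8.95871526e-01, -2.91850425e-01],
       [ 9.42211030e-01,  3.18240841e-01,  1.04695475e-01],
       [-9.14970582e-04, -3.10059633e-01,  9.50716670e-01]])}
```

View pics/top0.png

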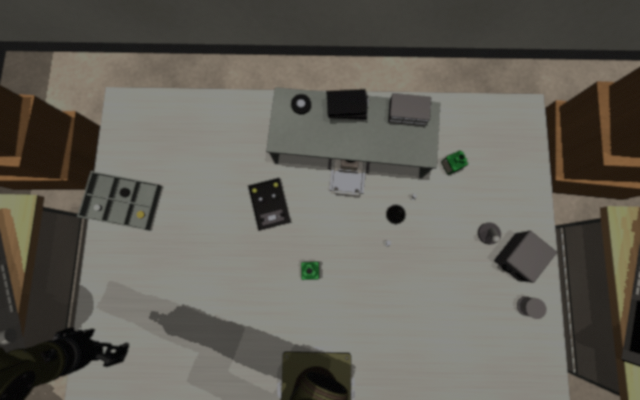

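View pics/side0.png

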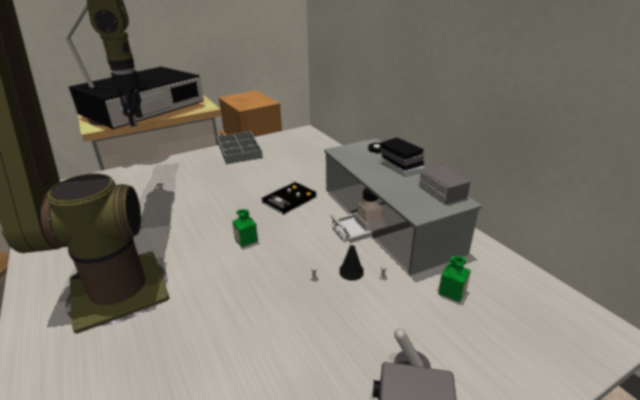

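The top view shows the riser at about (355,130), the tray front at about (347,180), the cone at (396,214), posts at (413,196) and (387,242), and the frame at (269,204). In the side view the bottle with its black cap is at about (370,200), and the green ones are decoys. I'll zoom in on both views for corners.

```bash
python3 - <<'E'
import cv2,numpy as np
a=cv2.imread('pics/top0.png')[80:255,240:450];b=cv2.imread('pics/side0.png')[130:290,300:490]
a=cv2.resize(a,None,fx=3.6,fy=3.4,interpolation=cv2.INTER_CUBIC);b=cv2.resize(b,None,fx=4,fy=3.7,interpolation=cv2.INTER_CUBIC)
a=cv2.convertScaleAbs(a,alpha=1.3,beta=15)
cv2.imwrite('pics/tc.png',a);cv2.imwrite('pics/sc.png',b)
E
```

```text
(no output)
```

View pics/tc.png

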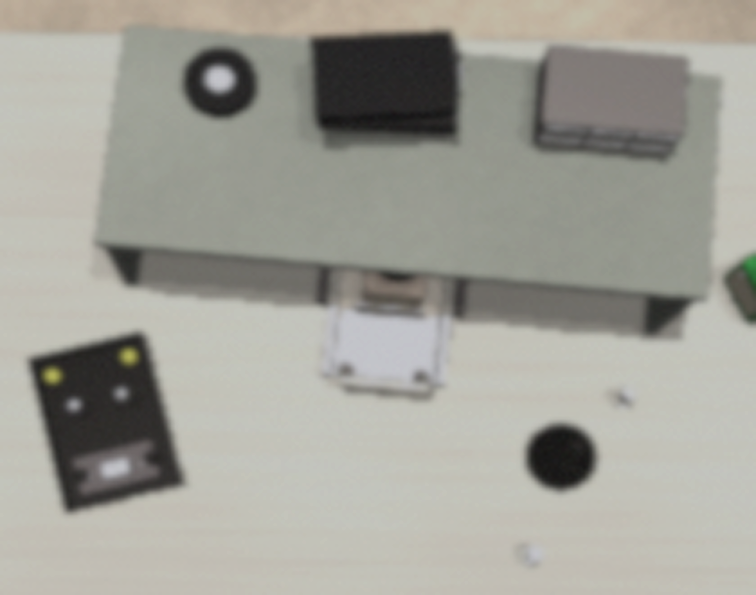

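View pics/sc.png

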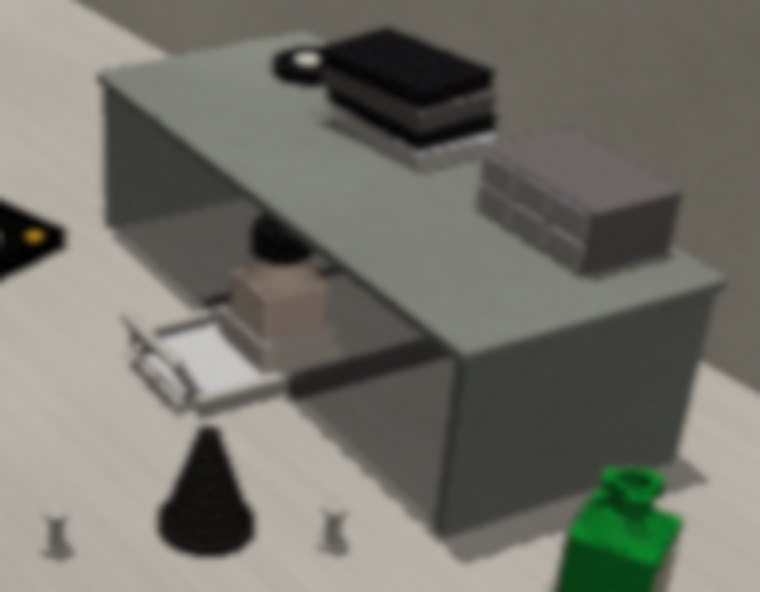

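```bash
cat > h.py <<'E'
import numpy as np, cv2
from plant import *
C={n:camera_params(n) for n in("side","top")}
def proj(n,P,c=None):
    c=c or C[n]; p=(np.atleast_2d(P)-c['xyz'])@c['rotation']; x,y,z=p[:,0],-p[:,1],-p[:,2]
    if n=='wrist':
        r=np.hypot(x,y);t=np.arctan2(r,z);x,y,z=x/r*t,y/r*t,1
    return np.c_[c['fx']*x/z+c['cx'],c['fy']*y/z+c['cy']]
def back(n,u,v,h,c=None):
    c=c or C[n]; x=(u-c['cx'])/c['fx'];y=(v-c['cy'])/c['fy']
    if n=='wrist':
        t=np.hypot(x,y);d=np.array([np.sin(t)*x/t,-np.sin(t)*y/t,-np.cos(t)])
    else: d=np.array([x,-y,-1])
    d=c['rotation']@d; return c['xyz']+d*(h-c['xyz'][2])/d[2]
def T(p,P):
    c,s=np.cos(p[2]),np.sin(p[2]);P=np.atleast_2d(P).astype(float)
    return np.c_[p[0]+c*P[:,0]-s*P[:,1],p[1]+s*P[:,0]+c*P[:,1],P[:,2]]
E
python3 - <<'E'
from h import *
from scipy.optimize import least_squares
t=lambda u,v:(240+(u+.5)/3.6-.5,80+(v+.5)/3.4-.5); s=lambda u,v:(300+(u+.5)/4-.5,130+(v+.5)/3.7-.5)
F=[('top',(-.03,.245,.157),t(97,243)),('top',(-.03,-.245,.157),t(703,297)),('top',(.17,-.245,.157),t(720,77)),('top',(.17,.245,.157),t(125,26)),
('side',(-.03,.245,.157),s(103,75)),('side',(-.03,-.245,.157),s(465,355)),('side',(.17,-.245,.157),s(722,280)),('side',(-.03,-.245,0),s(440,532)),('side',(-.03,.245,0),s(107,228))]
f=lambda p:np.concatenate([(proj(n,T(p,P))[0]-px) for n,P,px in F])
r=least_squares(f,[.7,-.05,0],loss='soft_l1');p=r.x
print(p,np.degrees(p[2]));print(f(p).reshape(-1,2).round(1))
np.save('riser.npy',p)
for nm,P in dict(cap=(0,0,.118),hmid=(-.105,0,.042),hL=(-.105,.036,.042),hR=(-.105,-.036,.042),h15=(-.255,0,.042),bot15=(-.15,0,.118)).items():
    W=T(p,P);print(nm,W[0].round(4),proj('top',W).round(1),proj('side',W).round(1))
for nm,u,v,w,z in[('cone t',*t(562,456),'top',.03),('cone s',*s(206,530),'side',0),('p0t',*t(530,553),'top',.017),('p0s',*s(57,550),'side',0),('p1t',*t(622,397),'top',.017),('p1s',*s(333,548),'side',0),('frame',*t(147,333),'top',.025),('frame',*t(183,485),'top',.025),('legL',*t(345,370),'top',.042),('legR',*t(420,377),'top',.042),('hbarmidS',*s(160,375),'side',.042),('capS',*s(282,225),'side',.115)]:
    W=back(w,u,v,z);d=W[:2]-p[:2];c,q=np.cos(p[2]),np.sin(p[2]);print(nm,W.round(3),'riser',(c*d[0]+q*d[1]).round(3),(-q*d[0]+c*d[1]).round(3))
E
```

```text
[ 0.68913024 -0.09032366 -0.07832737] -4.487827486126008
[[-0.8 -0.3]
 [ 2.2  0.1]
 [ 0.8 -1.2]
 [ 0.  -1.2]
 [-2.8 -1.1]
 [-0.4 -0.2]
 [ 1.6 -0.7]
 [-0.8  3.7]
 [-3.2 -0.4]]
cap [ 0.6891 -0.0903  0.118 ] [[351.  152.9]] [[369.7 190.4]]
hmid [ 0.5845 -0.0821  0.042 ] [[346.5 192.3]] [[336.9 221.8]]
hL [ 0.5873 -0.0462  0.042 ] [[335.  191.2]] [[331.2 215.7]]
hR [ 0.5816 -0.118   0.042 ] [[357.9 193.4]] [[342.9 228.3]]
h15 [ 0.4349 -0.0704  0.042 ] [[342.  240.1]] [[288.  235.8]]
bot15 [ 0.5396 -0.0786  0.118 ] [[346.4 202.4]] [[322.3 202.8]]
cone t [ 0.522 -0.238  0.03 ] riser -0.156 -0.16
cone s [ 0.525 -0.245  0.   ] riser -0.151 -0.167
p0t [ 0.433 -0.211  0.017] riser -0.246 -0.141
p0s [ 0.434 -0.214  0.   ] riser -0.245 -0.143
p1t [ 0.58  -0.294  0.017] riser -0.093 -0.211
p1s [ 0.583 -0.301  0.   ] riser -0.089 -0.218
frame [0.631 0.129 0.025] riser -0.075 0.214
frame [0.488 0.091 0.025] riser -0.215 0.166
legL [ 0.596 -0.048  0.042] riser -0.096 0.035
legR [ 0.591 -0.113  0.042] riser -0.096 -0.03
hbarmidS [ 0.567 -0.124  0.042] riser -0.119 -0.043
capS [ 0.693 -0.087  0.115] riser 0.004 0.003
```

```bash
cat >> h.py <<'E'
def delta(pos,yawY):
    "tool-axis shift and turn to reach pos pointing down with tool y at world angle yawY (deg)"
    from scipy.spatial.transform import Rotation as Ro
    s=read_state();R=s['tool_rot'];a=np.radians(yawY);y=np.array([np.cos(a),np.sin(a),0]);z=np.array([0,0,-1.])
    G=np.c_[np.cross(y,z),y,z]
    print('d',(R.T@(np.array(pos)-s['position'])).round(4),'r',Ro.from_matrix(R.T@G).as_rotvec(degrees=True).round(2),'q6',s['q'][5])
E
python3 - <<'E'
from h import *
delta((.5845,-.0821,.17),-4.49)
E
```

```text
d [-0.5783 -0.4064  0.0613] r [-7.000e-02  6.000e-02  7.496e+01] q6 90.00210688951051
```

The manual's scale: shifts go in shares of 0.8 m and turns go in shares of 180 degrees. Converting my numbers, -0.578 m / 0.8 = -0.7225, -0.565 m / 0.8 = -0.7063, 75 degrees / 180 = 0.4167.

{"op": "advance", "data": {"segments": [[[-0.0625, -0.0438, 0, 0, 0, 0.0333], [-0.125, -0.0875, 0, 0, 0, 0.0667], [-0.1875, -0.1313, 0, 0, 0, 0.1], [-0.25, -0.175, 0, 0, 0, 0.1333], [-0.3125, -0.2188, 0, 0, 0, 0.1667], [-0.375, -0.2625, 0, 0, 0, 0.2056], [-0.4375, -0.3063, 0.0125, 0, 0, 0.2444], [-0.5, -0.35, 0.025, 0, 0, 0.2833], [-0.5625, -0.3938, 0.0375, 0, 0, 0.3222], [-0.625, -0.4375, 0.05, 0, 0, 0.3611], [-0.675, -0.475, 0.0625, 0, 0, 0.3944], [-0.7063, -0.4963, 0.075, 0, 0, 0.4167], [-0.7225, -0.5075, 0.0766, 0, 0, 0.4167], [-0.7225, -0.5075, 0.0766, 0, 0, 0.4167], [-0.7225, -0.5075, 0.0766, 0, 0, 0.4167]]], "jaw": 0.05}}

```text
time: 2.02
position: [0.584, -0.08, 0.1704]
tool_rot: [[0.077, 0.997, -0.0], [0.997, -0.077, 0.001], [0.0, -0.0, -1.0]]
wrist_force: [-0.4, 0.1, -0.8]
grip_width: 0.0499
finger_force: 0.0
```

```bash
python3 - <<'E'
from h import *
c=camera_params('wrist');im=get_image('wrist')
p=np.load('riser.npy')
print(c['xyz'],read_state()['q'])
for nm,P in dict(hmid=(-.105,0,.042),hL=(-.105,.036,.042),hR=(-.105,-.036,.042),cap=(0,0,.118)).items(): print(nm,proj('wrist',T(p,P),c).round(1))
cv2.imwrite('pics/w1.png',im)
E
```

```text
[ 0.59029406 -0.0019386   0.31325739] [-7.79845896e+00  2.28984793e+01 -5.28600172e+00  6.18118636e+01
  2.07259388e-02  8.66220755e+01]
hmid [[318.  193.8]]
hL [[318.  154.8]]
hR [[317.9 230.1]]
cap [[461.1 223.8]]
```

View pics/w1.png

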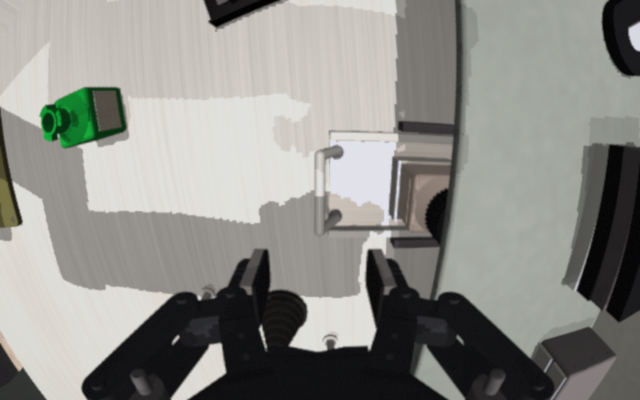

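The wrist view shows the bar handle running from (321,150) to (320,234), with its middle at about (321,192), which is 3 px from the prediction. The cap edge is at about (438,215) and the fingers straddle column 318.

```bash
python3 - <<'E'
from h import *
c=camera_params('wrist');p=np.load('riser.npy')
a=back('wrist',321.5,152,.042,c);b=back('wrist',320.5,233,.042,c);m=(a+b)/2
print(a,b,m,np.degrees(np.arctan2(*(a-b)[[0,1]])), np.linalg.norm(a-b))
delta((m[0],m[1],.025),-4.49)
E
```

```text
[ 0.59060479 -0.04388465  0.042     ] [ 0.5839017  -0.12117997  0.042     ] [ 0.58725324 -0.08253231  0.042     ] 4.956317510747862 0.07758542221366635
d [-0.0025  0.0034  0.1456] r [ 0.   -0.02  0.07] q6 86.62207546106929
```

To row units: 0.147 m / 0.8 = 0.1838, 0.13 m / 0.8 = 0.1625.

{"op": "advance", "data": {"segments": [[[-0.0031, 0.0043, 0.05, 0, 0, 0], [-0.0031, 0.0043, 0.1125, 0, 0, 0], [-0.0031, 0.0043, 0.1625, 0, 0, 0], [-0.0031, 0.0043, 0.1838, 0, 0, 0], [-0.0031, 0.0043, 0.1838, 0, 0, 0], [-0.0031, 0.0043, 0.1838, 0, 0, 0]]]}}

```text
time: 2.82
position: [0.5885, -0.0833, 0.0243]
tool_rot: [[0.078, 0.997, 0.002], [0.997, -0.078, -0.0], [-0.0, 0.002, -1.0]]
wrist_force: [0.4, -0.1, 0.3]
grip_width: 0.0498
finger_force: 0.0
```

{"op": "advance", "data": {"segments": [[[0, 0, 0, 0, 0, 0], [0, 0, 0, 0, 0, 0], [0, 0, 0, 0, 0, 0], [0, 0, 0, 0, 0, 0], [0, 0, 0, 0, 0, 0], [0, 0, 0, 0, 0, 0]]], "jaw": 0, "force": 40}}

```text
time: 3.58
position: [0.5852, -0.0836, 0.0238]
tool_rot: [[0.079, 0.997, -0.004], [0.997, -0.079, 0.0], [0.0, -0.004, -1.0]]
wrist_force: [-7.0, 1.4, 7.5]
grip_width: 0.0086
finger_force: 39.1
```

To row units: -0.155 m / 0.8 = -0.1938, -0.153 m / 0.8 = -0.1913.

{"op": "advance", "data": {"segments": [[[0, -0.0125, 0, 0, 0, 0], [0, -0.0375, 0, 0, 0, 0], [0, -0.0625, 0, 0, 0, 0], [0, -0.0875, 0, 0, 0, 0], [0, -0.1125, 0, 0, 0, 0], [0, -0.1375, 0, 0, 0, 0], [0, -0.1563, 0, 0, 0, 0], [0, -0.175, 0, 0, 0, 0], [0, -0.185, 0, 0, 0, 0], [0, -0.1913, 0, 0, 0, 0], [0, -0.1938, 0, 0, 0, 0], [0, -0.1938, 0, 0, 0, 0], [0, -0.1938, 0, 0, 0, 0]]]}}

```text
time: 5.2
position: [0.4357, -0.0715, 0.0237]
tool_rot: [[0.079, 0.997, 0.004], [0.997, -0.079, 0.001], [0.001, 0.004, -1.0]]
wrist_force: [4.8, 3.1, 3.2]
grip_width: 0.0085
finger_force: 40.3
```

To row units: 0.001 m / 0.8 = 0.0013.

{"op": "advance", "data": {"segments": [[[0, 0.0013, 0, 0, 0, 0], [0, 0.0013, 0, 0, 0, 0], [0, 0.0013, 0, 0, 0, 0], [0, 0.0013, 0, 0, 0, 0], [0, 0.0013, 0, 0, 0, 0]]], "jaw": 0.05}}

```text
time: 5.82
position: [0.4339, -0.0717, 0.0229]
tool_rot: [[0.079, 0.997, -0.0], [0.997, -0.079, -0.0], [-0.0, -0.0, -1.0]]
wrist_force: [0.6, 0.6, 1.3]
grip_width: 0.05
finger_force: 0.0
```

{"op": "advance", "data": {"segments": [[[0, 0, -0.0625, 0, 0, 0], [0, 0, -0.1375, 0, 0, 0], [0, 0, -0.2, 0, 0, 0], [0, 0.0375, -0.225, 0, 0, 0], [0, 0.0625, -0.225, 0, 0, 0], [0, 0.0625, -0.225, 0, 0, 0], [0, 0.0625, -0.225, 0, 0, 0]]], "jaw": 0.085}}

```text
time: 6.7
position: [0.4825, -0.0754, 0.2023]
tool_rot: [[0.079, 0.997, -0.003], [0.997, -0.079, 0.0], [0.0, -0.003, -1.0]]
wrist_force: [-0.6, -0.5, -0.5]
grip_width: 0.0848
finger_force: 0.0
```

```bash
python3 - <<'E'
from h import *
c=camera_params('wrist');im=get_image('wrist');print(c)
p=np.load('riser.npy')
for nm,P in dict(hmid=(-.255,0,.042),cap=(-.15,0,.118)).items(): print(nm,T(p,P),proj('wrist',T(p,P),c).round(1))
cv2.imwrite('pics/w2.png',im)
import pickle;pickle.dump(c,open('c2.pkl','wb'))
E
```

```text
{'fx': 309.70691628693146, 'fy': 309.70691628693146, 'cx': 317.4391965416056, 'cy': 201.8340464309832, 'xyz': array([0.48930967, 0.00264895, 0.3450695 ]), 'rotation': array([[ 0.99681216,  0.07502821,  0.0271345 ],
       [-0.07974148,  0.94801372,  0.30807673],
       [-0.00260943, -0.30925838,  0.95097447]])}
hmid [[ 0.43491208 -0.0703706   0.042     ]] [[270.6 181.8]]
cap [[ 0.53959014 -0.07858657  0.118     ]] [[390.  205.7]]
```

View pics/w2.png

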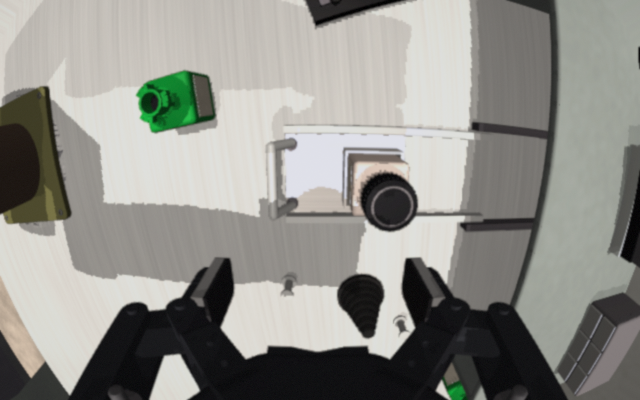

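The cap's ring is centred at about (391,205) and the prediction was (390,206). The tray is fully out with its handle at column 273.

```bash
python3 - <<'E'
from h import *
import pickle
c=pickle.load(open('c2.pkl','rb'))
m=back('wrist',391,205,.118,c);print(m)
m=(m+[.5398,-.079,.118])/2;print(m)
delta((m[0],m[1],.087),-4.49)
E
```

```text
[ 0.54040542 -0.07810038  0.118     ]
[ 0.54010271 -0.07855019  0.118     ]
d [0.0014 0.058  0.1152] r [-0.15 -0.01 -0.04] q6 85.65023302692381
```

To row units: 0.1152 m / 0.8 = 0.144, 0.11 m / 0.8 = 0.1375.

{"op": "advance", "data": {"segments": [[[0.0013, 0.0375, 0, 0, 0, 0], [0.0018, 0.0725, 0, 0, 0, 0], [0.0018, 0.0725, 0, 0, 0, 0], [0.0018, 0.0725, 0.0375, 0, 0, 0], [0.0018, 0.0725, 0.075, 0, 0, 0], [0.0018, 0.0725, 0.1125, 0, 0, 0], [0.0018, 0.0725, 0.1375, 0, 0, 0], [0.0018, 0.0725, 0.144, 0, 0, 0], [0.0018, 0.0725, 0.144, 0, 0, 0], [0.0018, 0.0725, 0.144, 0, 0, 0]]], "jaw": 0.085}}

```text
time: 8.0
position: [0.5425, -0.0789, 0.0889]
tool_rot: [[0.079, 0.997, 0.002], [0.997, -0.079, -0.0], [-0.0, 0.002, -1.0]]
wrist_force: [0.7, -0.5, -0.8]
grip_width: 0.0848
finger_force: 0.0
```

{"op": "advance", "data": {"segments": [[[0, 0, 0, 0, 0, 0], [0, 0, 0, 0, 0, 0], [0, 0, 0, 0, 0, 0], [0, 0, 0, 0, 0, 0], [0, 0, 0, 0, 0, 0], [0, 0, 0, 0, 0, 0]]], "jaw": 0, "force": 80}}

```text
time: 8.75
position: [0.5419, -0.0788, 0.088]
tool_rot: [[0.079, 0.997, 0.0], [0.997, -0.079, -0.0], [-0.0, 0.0, -1.0]]
wrist_force: [-2.7, -0.6, 5.2]
grip_width: 0.0416
finger_force: 80.1
```

To row units: 0.006 m / 0.8 = 0.0075, 0.004 m / 0.8 = 0.005.

{"op": "advance", "data": {"segments": [[[0, 0, 0.0025, 0, 0, 0], [0, 0, 0.005, 0, 0, 0], [0, 0, 0.0075, 0, 0, 0], [0, 0, 0.0075, 0, 0, 0], [0, 0, 0.0075, 0, 0, 0]]]}}

```text
time: 9.38
position: [0.5421, -0.0788, 0.083]
tool_rot: [[0.079, 0.997, 0.001], [0.997, -0.079, -0.0], [-0.0, 0.001, -1.0]]
wrist_force: [-4.0, 0.5, 10.9]
grip_width: 0.0418
finger_force: 80.6
```

To row units: 0.001 m / 0.8 = 0.0013.

{"op": "advance", "data": {"segments": [[[0, 0, 0.0013, 0, 0, 0], [0, 0, 0.0013, 0, 0, 0], [0, 0, 0.0013, 0, 0, 0]]]}}

```text
time: 9.75
position: [0.5426, -0.0789, 0.0823]
tool_rot: [[0.079, 0.997, 0.002], [0.997, -0.079, -0.0], [-0.0, 0.002, -1.0]]
wrist_force: [-3.3, 0.3, 12.8]
grip_width: 0.0417
finger_force: 81.1
```

```bash
python3 - <<'E'
from h import *
s=read_state();print(s['position'],s['wrist_force'])
E
```

```text
[ 0.54262565 -0.07888439  0.08231172] [-3.34890658  0.28265097 12.81440358]
```

To row units: -61 degrees / 180 = -0.3389.

{"op": "advance", "data": {"segments": [[[0, 0, 0, 0, 0, -0.0333], [0, 0, 0, 0, 0, -0.0778], [0, 0, 0, 0, 0, -0.1222], [0, 0, 0, 0, 0, -0.1667], [0, 0, 0, 0, 0, -0.2111], [0, 0, 0, 0, 0, -0.2556], [0, 0, 0, 0, 0, -0.3], [0, 0, 0, 0, 0, -0.3389], [0, 0, 0, 0, 0, -0.3389], [0, 0, 0, 0, 0, -0.3389]]]}}

```text
time: 11.0
position: [0.5436, -0.0786, 0.0825]
tool_rot: [[-0.834, 0.552, 0.004], [0.552, 0.834, 0.0], [-0.003, 0.002, -1.0]]
wrist_force: [-1.6, 1.3, 13.0]
grip_width: 0.0417
finger_force: 80.8
```

```bash
python3 - <<'E'
from h import *
s=read_state();print(s['ft_torque'],s['q'])
im=get_image('wrist');cv2.imwrite('pics/w3.png',im)
E
```

```text
[0.29513207 0.37692962 0.07167242] [ -8.25592447  23.0806846  -19.44831418  47.26516061   0.0536391
  25.24335348]
```

View pics/w3.png

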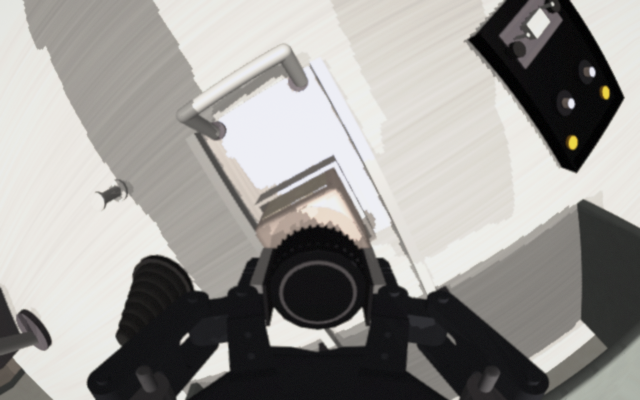

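The cap has turned about 61° with the fingers, is gripped at (318,285), and the bottle is square in its well. Next is a small test lift; if the cap were still locked, the bottle would rise less than 12 mm.

To row units: -0.013 m / 0.8 = -0.0163, -0.012 m / 0.8 = -0.015.

{"op": "advance", "data": {"segments": [[[0, 0, -0.0038, 0, 0, 0], [0, 0, -0.0075, 0, 0, 0], [0, 0, -0.0113, 0, 0, 0], [0, 0, -0.015, 0, 0, 0], [0, 0, -0.0163, 0, 0, 0], [0, 0, -0.0163, 0, 0, 0]]]}}

```text
time: 11.8
position: [0.5418, -0.0788, 0.0935]
tool_rot: [[-0.834, 0.552, -0.0], [0.552, 0.834, 0.0], [0.0, -0.0, -1.0]]
wrist_force: [0.5, -0.4, -0.2]
grip_width: 0.0418
finger_force: 80.8
```

The force is only cap weight, so it's unlocked. Lifting about 5 cm above the mouth.

To row units: -0.06 m / 0.8 = -0.075, -0.057 m / 0.8 = -0.0713.

{"op": "advance", "data": {"segments": [[[0, 0, -0.0063, 0, 0, 0], [0, 0, -0.0125, 0, 0, 0], [0, 0, -0.0225, 0, 0, 0], [0, 0, -0.035, 0, 0, 0], [0, 0, -0.05, 0, 0, 0], [0, 0, -0.0625, 0, 0, 0], [0, 0, -0.0713, 0, 0, 0], [0, 0, -0.075, 0, 0, 0], [0, 0, -0.075, 0, 0, 0], [0, 0, -0.075, 0, 0, 0], [0, 0, -0.075, 0, 0, 0], [0, 0, -0.075, 0, 0, 0]]]}}

```text
time: 13.3
position: [0.5418, -0.0787, 0.1535]
tool_rot: [[-0.834, 0.552, -0.001], [0.552, 0.834, 0.0], [0.0, -0.0, -1.0]]
wrist_force: [-0.7, -0.8, -0.9]
grip_width: 0.0418
finger_force: 80.8
```

```bash
python3 - <<'E'
from h import *
a=get_image('wrist');b=cv2.resize(get_image('side')[130:290,240:430],None,fx=2.1,fy=2.1,interpolation=cv2.INTER_CUBIC)
im=np.zeros((400,799,3),np.uint8);im[:,:399]=a[:,120:519];b=b[:400,:399];im[:b.shape[0],400:400+b.shape[1]]=b
cv2.imwrite('pics/end.png',im)
E
```

```text
(no output)
```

View pics/end.png

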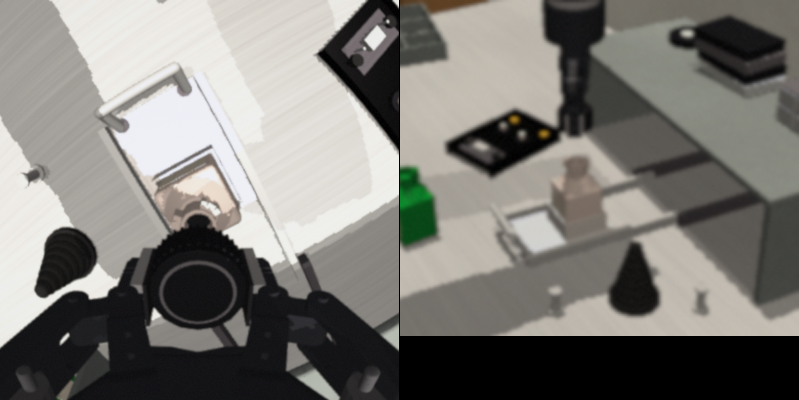

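The left (wrist) half shows the cap in the fingers at about (198,292), with the open neck visible behind it. In the right (side) half the bottle stands in its well at about (578,195), the tray is out, the gripper is above, and the cone, posts and frame look undisturbed.

{"op": "advance", "data": {"segments": [[[0, 0, 0, 0, 0, 0], [0, 0, 0, 0, 0, 0], [0, 0, 0, 0, 0, 0], [0, 0, 0, 0, 0, 0]]]}}

```text
time: 13.9
position: [0.542, -0.0788, 0.1538]
tool_rot: [[-0.834, 0.552, 0.0], [0.552, 0.834, -0.0], [-0.0, 0.0, -1.0]]
wrist_force: [0.2, 0.4, -1.3]
grip_width: 0.0416
finger_force: 80.8
```

```bash
python3 -c "from plant import *;print(finish_job())"
```

```text
the job is handed in; nothing more can be done
None
```

I handed the job in at 13.9 s: tray out, cap pressed about 5.8 mm, turned 61° and lifted off, now held about 5 cm above the mouth; the last picture shows the bottle in its well and nothing visibly disturbed, but the hand-in gave no verdict.

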